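# Sort the mixed handful: copper bars, brass rings and the wax

## Robot

A 7-joint arm with a two-finger parallel gripper is mounted at the origin on a cart in front of the work surface, level with it; the furniture and walls round the work are solid. World frame = base frame: x ahead of the robot, y to its left, z up, the work surface at z = 0. Lengths are in mm, angles in rad, forces in N, time in s.
With the tool pointing down it reaches from about 400 to 925 mm from the base axis. Payload 5.6 kg.
Tool frame: the origin (TCP) lies at the very end of the fingers, on their centre line; the grasp point (between the pads) lies 19 mm behind it; z points along the fingers, y is the line along which they close (so a half turn about z gives the same grasp; the last joint's range is limited). The gripper opens to 85 mm and grips with 20 to 120 N. Pads are 22 mm wide; open, the fingers measure 114 mm over their backs; the gripper's body (76 mm by 85 mm) begins 54 mm behind the grasp point. The pads swing forward as they close: fully open they stand 13 mm farther back than shut.
Start: joints at [-1.363, 0.468, -0.012, 1.603, 0.006, 1.071, -0.056], TCP at [161.357, 629.66, 231.29] pointing down, gripper open.
Joint ranges: [-2.53, 2.53], [-0.31, 2.02], [-1.57, 1.55], [0.28, 2.44], [-1.29, 4.43], [0.15, 1.84], [-2.92, 2.92]. Speed limits (rad/s): [2.57, 2.57, 3.14, 3.14, 3.14, 3.14, 3.14].

## Interface

Orientations are given as a unit quaternion [x, y, z, w].
In Python, from rig import robot gives the robot as it stands.
- The arm moves only by the tool jog_arm, called after "Request:" as name(argument=value, ...), one argument or row to a line, values as JSON. Schema: {"type":"object","properties":{"moves":{"type":"array","items":{"type":"object","properties":{"pos":{"type":"array","items":{"type":"number"},"minItems":3,"maxItems":3},"spin":{"type":"number"}},"additionalProperties":false},"minItems":1,"maxItems":20},"jaw":{"type":"number"},"only":{"type":"string"},"quiet":{"type":"boolean"},"lines":{"type":"string"}},"required":["moves"],"additionalProperties":false}. moves is a list of rows, 1 to 20 of them, each an object with the fields pos (a list: dx, dy, dz in mm), spin (a turn about the tool's z in rad); a field left out counts as zero; each row shifts and turns the commanded pose from where the row before left it, along the tool's axes as they then stand; what a row does not reach is not made up. A row lasts 1/12 s, in which the tool goes at most 41.7 mm and 0.125 rad, less where a joint would pass 70% of its speed; a pose out of reach is approached as far as the arm can. jaw is the finger opening in mm, set as the call begins (left out keeps the last). The fingers move at their own pace and stop on an object; the grip force is fixed at half the most. Time passes only in rows, so rows that do not move let the fingers close. The tool returns the time, the measured TCP pose, the force, the opening and the grip force at its end. only (a regular expression) keeps the lines of the reply that match it, lines (a string "A,B") keeps lines A to B, and quiet returns only ok. Input that does not fit is refused with a message, and nothing moves.
- robot.state(): the state, without advancing time (a new reading comes with each control period).
- robot.camera(name): name is "scene" or "side" or "wrist"; returns the picture (420x560x3 uint8, red, green, blue); there is no depth.
- robot.camera_info(name): a dict with "K" (3x3 intrinsics, pixels), "xyz" and "orientation" of the camera in the world; the wrist camera has in their place "tool_from_camera" (4x4, takes a point from camera to tool coordinates, whose origin is the TCP and whose axes are the flange's). Camera axes: x right, y down, z forward; pixel columns grow to the right and rows downward; lengths in mm; the calibration is good to about 2 mm. A picture is of the moment at which its call begins: read the wrist's pose just before it. camera_info takes no time and is no camera call.
- robot.close_job(): hands the job in; it is judged then, once.
Trained networks look in the newest picture that a camera, given by its name, has taken for a name from the list of things; names that differ only in an ending like _2 or _b are one class to them, and where a whole thing is asked for, a point or a joint stands for the part that bears it (a point fixed in the world has none). Each returns a list of dicts, best first, with "confidence" (0 to 1); they miss things now and then, are a little off and sometimes report something else, mostly with a low value. They report only what shows in the picture. A call takes as long as a camera call. They do not tell look-alikes from the thing itself.
- robot.cut_out(camera, name): "pixels" (420x560 bool, what is visible of it).
- robot.spot_point(camera, name): "at" ([x, y, z] in mm, in world coordinates, good to about 4 mm: a listed point, or the origin of a listed thing).
The state is a dict: "clock": time; "qpos": joint angles; "qvel": joint speeds; "joint_torque": joint torques, N m; "eef_pos": TCP position; "orientation": TCP orientation; "wrist_force": force on the tool from outside, world axes, zero at the start; "ft_torque": the same for the moment, N m; "gripper_width": finger opening in mm; "grip_force": force on a finger pad.
Only numpy, scipy, OpenCV 4.12 (cv2) and the standard library are available. Lean on these libraries where they do the work, as an engineer would, in place of code of your own. Each camera call takes 0.05 s, during which the arm holds its last target. There are 200 camera calls.

## Task

Sort the mixed handful on the dark slab: lay both copper bars flat on the floor of the low steel tray, both brass rings flat on the floor of the taller wooden tray, and the cake of beeswax flat in the middle of the round china dish that stands clear on the bench. Nothing may lie on top of another piece or lean on a wall, and leave the small black cup and the small china bowl where they stand.

Things in the scene. Friction and masses are not known exactly. Their poses are not given: they have to be found in the camera images.
- bar_1: Copper offcut: a plain rectangular bar 55 mm long (its y), 12 mm wide (its x), 8 mm high, 45 g. Origin at the centre of its underside; z up. At the start it lies, with the other four, at a random place and turn on a fixed flat dark slab whose level top is 26 mm above the bench (z = 0.026).
- bar_2: Copper offcut: a plain rectangular bar 55 mm long (its y), 12 mm wide (its x), 8 mm high, 45 g. Origin at the centre of its underside; z up. At the start it lies, with the other four, at a random place and turn on a fixed flat dark slab whose level top is 26 mm above the bench (z = 0.026). Same as bar_1.
- ring_1: Brass ring sawn from tube: 32 mm outside, 25 mm inside, 14 mm high, standing on its flat end with its hole upward, 35 g. Origin at the centre of its underside; z up. At the start it lies, with the other four, at a random place and turn on a fixed flat dark slab whose level top is 26 mm above the bench (z = 0.026).
- ring_2: Brass ring sawn from tube: 32 mm outside, 25 mm inside, 14 mm high, standing on its flat end with its hole upward, 35 g. Origin at the centre of its underside; z up. At the start it lies, with the other four, at a random place and turn on a fixed flat dark slab whose level top is 26 mm above the bench (z = 0.026). Same as ring_1.
- wax: Cake of amber beeswax, a block 40 mm long (its y), 30 mm wide (its x), 15 mm high, 25 g. Origin at the centre of its underside; z up. At the start it lies, with the other four, at a random place and turn on a fixed flat dark slab whose level top is 26 mm above the bench (z = 0.026). A square metal tin 0.23 m high stands to the right of the slab: keep the gripper clear of it.
- steel_tray: Low open rectangular steel tray, fixed on the bench: outside 120 mm (its x) by 92 mm (its y), 16 mm high over its rolled rim; walls 3 mm, so 114 by 86 mm inside; its floor is 3 mm thick. Origin at the centre of its underside, at bench height; z up. It stands at one of three places on the bench, turned up to 9 degrees. Room for two bars side by side, each lying along the tray's y.
- wood_tray: Open, nearly square wooden tray, fixed on the bench: outside 104 mm (its x) by 96 mm (its y), 26 mm high; walls 5 mm, so 94 by 86 mm inside; its floor is 5 mm thick. Origin at the centre of its underside, at bench height; z up. It stands at one of three places on the bench, turned up to 9 degrees. Room for two rings side by side along its x.
- dish: Round shallow china dish, fixed on the bench: 103 mm across the rim, 17 mm high, sides sloping out; its flat floor is about 66 mm across and lies 5 mm above the bench. Origin at the centre of its underside, at bench height. It stands at one of three places on the bench, clear of everything; the plate at the back, half hidden by a jar of brushes, is not it.
- black_cup: Small black stand cup, 43 mm across, 30 mm high, loose on the bench; origin at the centre of its underside. A bystander: leave it alone.
- flux_bowl: Small china bowl, 57 mm across, 24 mm high, loose on the bench beyond the trays; origin at the centre of its underside. A bystander: leave it alone.
Things that resemble listed ones, but are neither listed nor needed, are in the scene too. Leave any green or red look-alike of the ring_2 alone.

How it is judged (in metres and radians):
At the end, for the whole second after the job is handed in: Bars: flat (within 0.2 rad) on the steel tray's floor; rings: flat on the wooden tray's floor; wax: flat in the dish, centre within 22 mm of the dish's. Undersides within 5 to 7 mm of those floors, all at rest; cup and bowl within 20 mm of their starts (x of bar_1 in the frame of steel_tray between -0.056 and 0.056 m and y of bar_1 in the frame of steel_tray between -0.042 and 0.042 m and z of bar_1 in the frame of steel_tray between 0 and 0.008 m and angle between each of bar_1, bar_2, ring_1, ring_2, wax's own z axis and vertical below 0.2 rad and linear speed of each of bar_1, bar_2, ring_1, ring_2, wax below 0.02 m/s and x of bar_2 in the frame of steel_tray between -0.056 and 0.056 m and y of bar_2 in the frame of steel_tray between -0.042 and 0.042 m and z of bar_2 in the frame of steel_tray between 0 and 0.008 m and x of ring_1 in the frame of wood_tray between -0.046 and 0.046 m and y of ring_1 in the frame of wood_tray between -0.042 and 0.042 m and z of ring_1 in the frame of wood_tray between 0 and 0.011 m and x of ring_2 in the frame of wood_tray between -0.046 and 0.046 m and y of ring_2 in the frame of wood_tray between -0.042 and 0.042 m and z of ring_2 in the frame of wood_tray between 0 and 0.011 m and horizontal distance between wax and dish below 0.022 m and z of wax in the frame of dish between 0.001 and 0.012 m); the robot touches nothing.
It fails at once if the black cup or the small china bowl is moved more than 20 mm or tipped (distance of any of black_cup, flux_bowl from where it was at the start of the episode above 0.02 m or angle between any of black_cup, flux_bowl's own z axis and vertical above 0.3 rad).
It also fails if it takes over 115 s, if anything falls off the work surface, if the arm or the gripper's body presses on something with over 40 N, if the wrist force passes 120 N, or if a joint passes its speed limit or range.

## Working session

There is one attempt and no reset: what is moved stays moved. The work goes in short steps, Python scripts to look and compute and a tool call to move; the robot and the scene stay as the last step left them, time stands still between calls to the robot, and variables do not carry over. Pictures are saved under pics/ and viewed, at most 14 in all, crops included, and the job is handed in when it is done.

```bash
ls; mkdir -p pics; python3 - <<'E'
from rig import robot
import cv2
s=robot.state();print(s)
for c in ["scene","side","wrist"]:
    im=robot.camera(c);cv2.imwrite(f"pics/{c}0.png",im[:,:,::-1]);print(c,robot.camera_info(c))
    for n in ["bar_1","ring_1","wax","steel_tray","wood_tray","dish","black_cup","flux_bowl"]:
        print(n,[([round(float(x)) for x in d["at"]],round(d["confidence"],2)) for d in robot.spot_point(c,n)])
E
```

```text
pics
{'clock': 0.0, 'qpos': array([-1.36301418,  0.46839952, -0.01158526,  1.60362755,  0.00597549,
        1.07139829, -0.05630058]), 'qvel': array([-0.00072724, -0.0018439 ,  0.00038852,  0.0004969 ,  0.00026136,
       -0.00067812, -0.00079447]), 'joint_torque': array([-1.44136170e-04, -5.32395101e+01,  2.11953081e-02, -2.51312935e+01,
        1.14670451e-02,  7.81138544e-03, -2.52436809e-05]), 'eef_pos': array([161.23644909, 629.10589196, 230.32218783]), 'orientation': array([ 1.25108311e-01,  9.92142682e-01, -8.97302039e-04, -5.69369345e-05]), 'wrist_force': array([-0.86443996,  0.42287574, -0.01280677]), 'ft_torque': array([ 0.08164395,  0.00709441, -0.04025096]), 'grip_force': 0.0, 'gripper_width': 85.12062198143306}
scene {'K': array([[425.54212098,   0.        , 287.15997837],
       [  0.        , 425.54212098, 208.22719169],
       [  0.        ,   0.        ,   1.        ]]), 'xyz': array([  -9.70799591, -365.19125667,  576.76798531]), 'orientation': array([ 0.815622  , -0.38224535,  0.17861824, -0.39591006])}
bar_1 [([568, -39, 24], 0.5), ([645, 76, 25], 0.48)]
ring_1 [(
[... 927 characters left out ...]
73), ([444, 22, 0], 0.62)]
flux_bowl [([631, 240, 0], 0.88), ([487, 289, -1], 0.71)]
wrist {'K': array([[374.75809323,   0.        , 283.67648037],
       [  0.        , 374.75809323, 207.33836852],
       [  0.        ,   0.        ,   1.        ]]), 'tool_from_camera': array([[ 6.61604938e-04, -9.50074289e-01, -3.12023087e-01,
         7.97227314e+01],
       [ 9.99999332e-01,  9.24394321e-04, -6.94303693e-04,
        -2.29217255e-01],
       [ 9.48072458e-04, -3.12022420e-01,  9.50074266e-01,
        -1.43076454e+02],
       [ 0.00000000e+00,  0.00000000e+00,  0.00000000e+00,
         1.00000000e+00]])}
bar_1 []
ring_1 []
wax []
steel_tray []
wood_tray []
dish []
black_cup []
flux_bowl []
```

View pics/scene0.png

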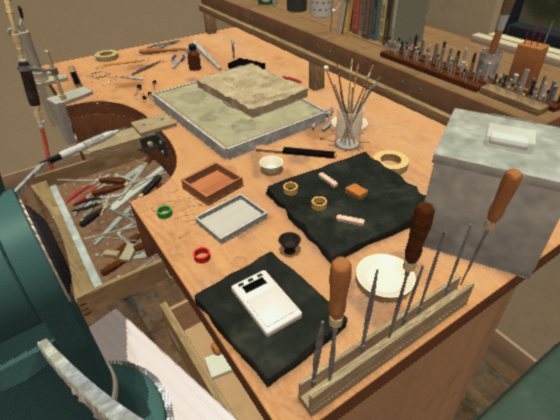

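View pics/side0.png

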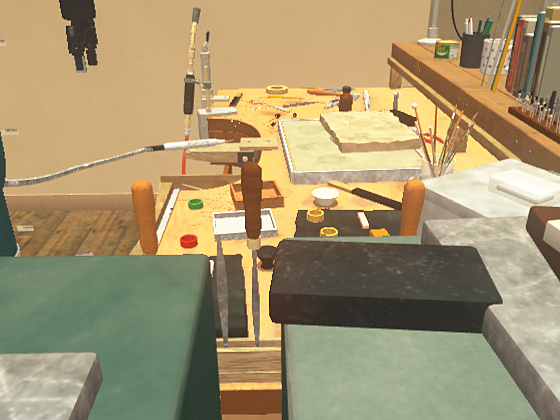

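The scene view shows rings at (290,188) and (319,203), bars at (328,180) and (350,219), and the wax at (357,191). The trays are at (231,217) and (212,182), and the dish at (385,277) sits beside a file rack. The side view is mostly occluded.

```bash
cat > h.py <<'E'
from rig import robot
import numpy as np, cv2
from scipy.spatial.transform import Rotation as R
def cam(n):
    i=robot.camera_info(n);K=i["K"]
    if n=="wrist":
        s=robot.state();T=np.eye(4);T[:3,:3]=R.from_quat(s["orientation"]).as_matrix();T[:3,3]=s["eef_pos"]
        M=T@i["tool_from_camera"];return K,M[:3,:3],M[:3,3]
    return K,R.from_quat(i["orientation"]).as_matrix(),i["xyz"]
def plane(c,px,z):
    K,Rm,t=c;px=np.atleast_2d(px).astype(float)
    d=(Rm@np.linalg.inv(K)@np.c_[px,np.ones(len(px))].T).T
    return t+d*((z-t[2])/d[:,2])[:,None]
def proj(c,P):
    K,Rm,t=c;q=(K@Rm.T@(np.atleast_2d(P)-t).T).T
    return q[:,:2]/q[:,2:]
def go(x,y,z,grip=None):
    """tool-axis shift to reach x,y,z and turn so tool y points along world angle grip (deg, mod 180)"""
    s=robot.state();Rm=R.from_quat(s["orientation"]).as_matrix()
    yaw=np.degrees(np.arctan2(Rm[1,1],Rm[0,1]))
    d=np.array([x,y,z])-s["eef_pos"]
    print("now",s["eef_pos"].round(1),"toolY deg",round(yaw,1),"d_tool",(Rm.T@d).round(1),"clk",s["clock"])
    if grip is not None:
        a=(grip-yaw+90)%180-90   # world ccw
        r=-np.radians(a)         # tool z down
        yn=yaw+a; a2=np.radians(yn); Y=np.array([np.cos(a2),np.sin(a2),0]);X=np.cross(Y,[0,0,-1])
        print("turn",r.round(3),"q7",s["qpos"][6].round(2),"then d_tool",(X@d).round(1),(Y@d).round(1),round(-d[2],1))
E
python3 - <<'E'
from h import *
c=cam("scene")
print(plane(c,[(305,395),(475,295),(320,350),(345,330)],0).round())
for nm,p,b in [("h1",(340,260),(333,370)),("h2",(422,205),(407,330)),("h0",(322,322),(315,385)),("h3",(512,172),(470,290)),("tin",(428,245),(428,245)),("brush",(348,70),(347,145))]:
    P=plane(c,b,0)[0]; 
    zs=[z for z in range(0,320,5)]
    v=[proj(c,[P[0],P[1],z])[0] for z in zs]; k=np.argmin([abs(q[1]-p[1]) for q in v]); print(nm,P.round(),zs[k],v[k].round())
go(570,40,260)
E
```

```text
[[ 235. -184.    0.]
 [ 562. -298.    0.]
 [ 305. -157.    0.]
 [ 360. -166.    0.]]
h1 [ 291. -192.    0.] 230 [344. 259.]
h2 [ 423. -242.    0.] 255 [441. 204.]
h0 [ 255. -186.    0.] 145 [319. 323.]
h3 [ 567. -287.    0.] 245 [515. 173.]
tin [ 626. -181.    0.] 0 [428. 245.]
brush [849. 157.   0.] 205 [354.  69.]
now [161.3 629.7 231.3] toolY deg 75.6 d_tool [-542.2 -469.8  -28.7] clk 1.35
```

Request:
jog_arm(
  moves=[
    {"pos":[-30,-26,-1.6]},
    {"pos":[-30,-26,-1.6]},
    {"pos":[-30,-26,-1.6]},
    {"pos":[-30,-26,-1.6]},
    {"pos":[-30,-26,-1.6]},
    {"pos":[-30,-26,-1.6]},
    {"pos":[-30,-26,-1.6]},
    {"pos":[-30,-26,-1.6]},
    {"pos":[-30,-26,-1.6]},
    {"pos":[-30,-26,-1.6]},
    {"pos":[-30,-26,-1.6]},
    {"pos":[-30,-26,-1.6]},
    {"pos":[-30,-26,-1.6]},
    {"pos":[-30,-26,-1.6]},
    {"pos":[-30,-26,-1.6]},
    {"pos":[-30,-26,-1.6]},
    {"pos":[-30,-26,-1.6]},
    {"pos":[-30,-26,-1.6]},
    {},
    {},
  ],
)

```text
clock: 3.02
eef_pos: [569.1, 39.4, 260.1]
orientation: [0.128, 0.992, -0.0, 0.0]
wrist_force: [-0.1, 0.6, 0.0]
gripper_width: 85.3
grip_force: 0.0
```

```bash
cat > look.py <<'E'
from h import *
import sys
c=cam("wrist");im=robot.camera("wrist");cv2.imwrite(sys.argv[1],im[:,:,::-1])
H={"bar_1":34,"ring_1":40,"wax":41,"steel_tray":16,"wood_tray":26,"dish":17,"flux_bowl":24,"black_cup":30}
for n in sys.argv[2:]:
    for d in robot.cut_out("wrist",n):
        m=d["pixels"].astype(np.uint8)
        if m.sum()<30: continue
        ys,xs=np.nonzero(m)
        edge=xs.min()==0 or ys.min()==0 or xs.max()==559 or ys.max()==419
        cn=max(cv2.findContours(m,cv2.RETR_EXTERNAL,cv2.CHAIN_APPROX_NONE)[0],key=cv2.contourArea)[:,0,:]
        P=plane(c,cn,H[n])[:,:2].astype(np.float32)
        (x,y),(w,h),a=cv2.minAreaRect(P)
        if w>h: w,h,a=h,w,a+90   # a = direction of the short side
        print(n,round(d["confidence"],2),"px",(int(xs.mean()),int(ys.mean())),"xy",round(x),round(y),"size",round(w),round(h),"short dir deg",round(a%180,1),"EDGE" if edge else "")
E
python3 look.py pics/w1.png bar_1 ring_1 wax steel_tray wood_tray dish black_cup flux_bowl
```

```text
bar_1 0.84 px (338, 228) xy 647 79 size 14 55 short dir deg 165.4 
bar_1 0.57 px (208, 179) xy 561 -38 size 13 56 short dir deg 21.5 
ring_1 0.97 px (362, 144) xy 565 119 size 31 35 short dir deg 133.6 
ring_1 0.8 px (281, 162) xy 562 39 size 30 32 short dir deg 75.4 
wax 0.71 px (268, 246) xy 645 3 size 33 40 short dir deg 172.8 
steel_tray 0.96 px (385, 29) xy 467 166 size 57 96 short dir deg 172.3 EDGE
wood_tray 0.69 px (510, 38) xy 503 273 size 75 86 short dir deg 176.3 EDGE
dish 0.71 px (73, 137) xy 490 -162 size 102 102 short dir deg 120.1 
dish 0.35 px (338, 228) xy 654 79 size 15 57 short dir deg 167.1 
dish 0.24 px (226, 39) xy 440 16 size 43 44 short dir deg 32.3 
black_cup 0.8 px (226, 39) xy 442 18 size 42 43 short dir deg 27.4 
flux_bowl 0.94 px (481, 174) xy 630 234 size 56 57 short dir deg 165.4
```

View pics/w1.png

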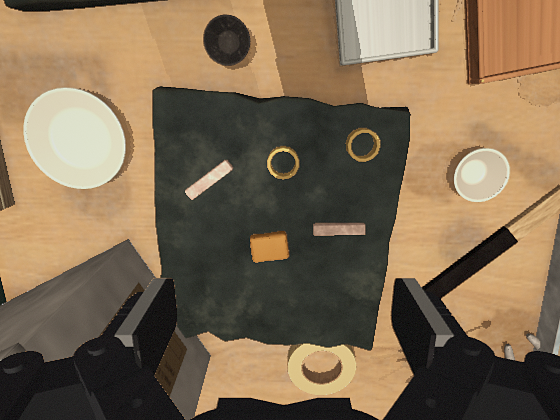

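The wrist view shows rings at (362,144) and (281,162), bars at (338,228) and (208,179), wax at (268,246), dish at (73,137), and the tin at lower left with corner (130,240). Next I measure the tray poses and tin clearance.

```bash
python3 - <<'E'
from h import *
c=cam("wrist")
print("tin top?",plane(c,[(0,305),(130,240),(163,272)],230).round(),plane(c,[(130,240)],0).round())
c=cam("scene");robot.camera("scene")
for n,h,sz in [("steel_tray",16,(120,92)),("wood_tray",26,(104,96))]:
    d=robot.cut_out("scene",n)[0];m=d["pixels"].astype(np.uint8)
    cn=max(cv2.findContours(m,0,1)[0],key=cv2.contourArea)
    # fit pose by silhouette IoU
    from scipy.optimize import minimize
    def sil(p):
        a=np.radians(p[2]);Q=np.array([[sx*sz[0]/2,sy*sz[1]/2] for sx in(-1,1) for sy in(-1,1)])@np.array([[np.cos(a),np.sin(a)],[-np.sin(a),np.cos(a)]])+p[:2]
        P=np.r_[np.c_[Q,np.zeros(4)],np.c_[Q,np.full(4,h)]]
        hu=cv2.convexHull((proj(c,P)*16).astype(np.int32));o=np.zeros(m.shape,np.uint8);cv2.fillConvexPoly(o,hu,1,shift=4);return o
    f=lambda p:1-(sil(p)&m).sum()/(sil(p)|m).sum()
    p0=plane(c,cn[:,0,:],h)[:,:2].mean(0)
    b=min((minimize(f,[p0[0],p0[1],a],method="Nelder-Mead",options=dict(initial_simplex=[[p0[0],p0[1],a],[p0[0]+15,p0[1],a],[p0[0],p0[1]+15,a],[p0[0],p0[1],a+6]])) for a in (-6,0,6,84,90,96)),key=lambda r:r.fun)
    print(n,d["confidence"],b.x.round(1),1-b.fun)
go(562,39,100,75)
E
```

```text
tin top? [[ 562. -112.  230.]
 [ 544.  -30.  230.]
 [ 565.  -21.  230.]] [[ 614. -154.    0.]]
steel_tray 0.84 [437.  171.8  -6.7] 0.9582747304266291
wood_tray 0.78 [491.4 289.9  -5.4] 0.9263406010606954
now [568.2  42.6 260.2] toolY deg 75.7 d_tool [  5.2  -5.  160.2] clk 3.6167
turn 0.011 q7 1.3 then d_tool 5.1 -5.0 160.2
```

Request:
jog_arm(
  moves=[
    {"spin":-0.08},
    {"spin":-0.075},
    {},
  ],
  jaw=60,
)

```text
clock: 3.87
eef_pos: [568.3, 42.4, 260.1]
orientation: [0.047, 0.999, 0.0, 0.0]
wrist_force: [1.2, 0.8, -0.2]
gripper_width: 60.0
grip_force: 0.0
```

```bash
python3 look.py pics/w2.png bar_1 ring_1 wax; python3 -c "
from h import *
go(562,40,60,84.6)"
```

```text
bar_1 0.91 px (202, 168) xy 561 -39 size 11 54 short dir deg 21.0 
bar_1 0.69 px (323, 237) xy 647 78 size 14 55 short dir deg 166.5 
ring_1 0.91 px (360, 158) xy 565 118 size 31 33 short dir deg 148.9 
ring_1 0.67 px (279, 164) xy 562 39 size 30 32 short dir deg 58.1 
ring_1 0.58 px (71, 104) xy 490 -150 size 96 96 short dir deg 101.2 
wax 0.61 px (253, 244) xy 646 3 size 33 39 short dir deg 172.3 
now [568.3  42.2 260.1] toolY deg 84.4 d_tool [  6.   -2.8 200.1] clk 4.0667
turn -0.003 q7 1.44 then d_tool 6.0 -2.8 200.1
```

Request:
jog_arm(
  moves=[
    {"pos":[6,-3,0]},
    {"pos":[0,0,35]},
    {"pos":[0,0,35]},
    {"pos":[0,0,35]},
    {"pos":[0,0,35]},
    {"pos":[0,0,35]},
    {"pos":[0,0,25]},
    {"pos":[0,0,15]},
    {"pos":[0,0,10]},
    {"pos":[0,0,4]},
    {"pos":[0,0,1]},
    {},
  ],
  jaw=60,
)

```text
clock: 5.07
eef_pos: [562.6, 39.8, 30.8]
orientation: [0.048, 0.999, 0.0, 0.001]
wrist_force: [-0.1, -0.2, 0.6]
gripper_width: 60.0
grip_force: 0.0
```

Request:
jog_arm(
  moves=[
    {},
    {},
    {},
    {},
  ],
  jaw=0,
)

```text
clock: 5.4
eef_pos: [562.9, 40.0, 31.7]
orientation: [0.048, 0.999, 0.0, 0.001]
wrist_force: [-1.9, 0.6, 8.0]
gripper_width: 28.4
grip_force: 58.6
```

```bash
python3 -c "
from h import *
go(562,40,29,84.6)"
```

```text
now [562.9  40.   31.7] toolY deg 84.5 d_tool [ 0.9 -0.1  2.7] clk 5.4
turn -0.002 q7 1.56 then d_tool 0.9 -0.1 2.7
```

Request:
jog_arm(
  moves=[
    {"pos":[0,0,-10]},
    {"pos":[0,0,-25]},
    {"pos":[0,0,-35]},
    {"pos":[0,0,-35]},
    {"pos":[0,0,-35]},
    {},
    {},
  ],
)

```text
clock: 5.98
eef_pos: [563.6, 40.1, 173.3]
orientation: [0.048, 0.999, 0.001, 0.003]
wrist_force: [-0.7, -0.6, -0.0]
gripper_width: 28.9
grip_force: 59.3
```

```bash
python3 look.py pics/w3.png ring_1
```

```text
ring_1 0.97 px (386, 183) xy 564 118 size 31 35 short dir deg 131.8 
ring_1 0.74 px (283, 284) xy 643 32 size 58 76 short dir deg 82.9
```

View pics/w3.png

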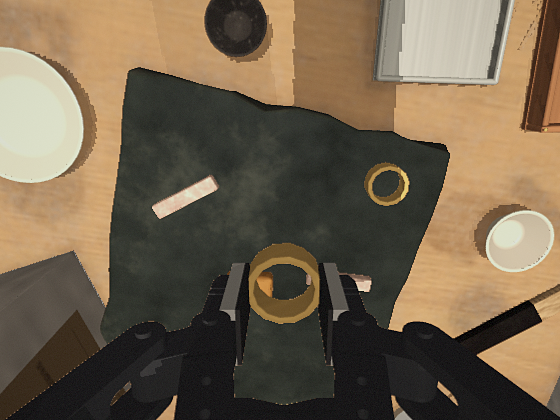

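```bash
python3 - <<'E'
from h import *
i=robot.camera_info("wrist");T=np.linalg.inv(i["tool_from_camera"])
t=np.linspace(0,2*np.pi,60)
for z in (-16,-10,-2):
  for ox in (0,8):
    P=np.c_[16*np.cos(t)+ox,16*np.sin(t),np.full(60,z)]
    q=proj((i["K"],T[:3,:3].T,-T[:3,:3].T@T[:3,3]),P);print(z,ox,q.min(0).round(),q.max(0).round())
a=np.radians(-5.4)
for s in(-22,22): print(491.4+s*np.cos(a),289.9+s*np.sin(a))
go(513,288,80,84.6)
E
```

```text
-16 0 [243. 263.] [326. 335.]
-16 8 [243. 244.] [327. 318.]
-10 0 [245. 256.] [324. 326.]
-10 8 [244. 237.] [325. 309.]
-2 0 [247. 248.] [322. 315.]
-2 8 [246. 230.] [323. 299.]
469.4976367787322 291.9703828930073
513.3023632212677 287.82961710699266
now [561.4  40.  170.1] toolY deg 84.5 d_tool [ 71.9 242.3  90.1] clk 6.0833
turn -0.001 q7 1.49 then d_tool 71.6 242.4 90.1
```

Request:
jog_arm(
  moves=[
    {"pos":[8.5,30,0]},
    {"pos":[8.5,30,0]},
    {"pos":[8.5,30,0]},
    {"pos":[8.5,30,0]},
    {"pos":[8.5,30,0]},
    {"pos":[8.5,30,0]},
    {"pos":[8.5,30,0]},
    {"pos":[8.5,32,0]},
    {},
    {},
    {},
  ],
)

```text
clock: 7.0
eef_pos: [516.8, 286.3, 168.6]
orientation: [0.048, 0.999, -0.001, -0.001]
wrist_force: [0.3, -0.9, -0.3]
gripper_width: 29.0
grip_force: 59.3
```

```bash
python3 look.py pics/w4.png wood_tray; python3 -c "
from h import *
go(517,288,60,84.6)"
```

```text
wood_tray 0.83 px (287, 151) xy 490 291 size 97 105 short dir deg 86.5 
now [517.6 285.3 169.3] toolY deg 84.4 d_tool [  0.8   2.8 109.3] clk 7.1
turn -0.004 q7 1.03 then d_tool 0.8 2.6 109.3
```

View pics/w4.png

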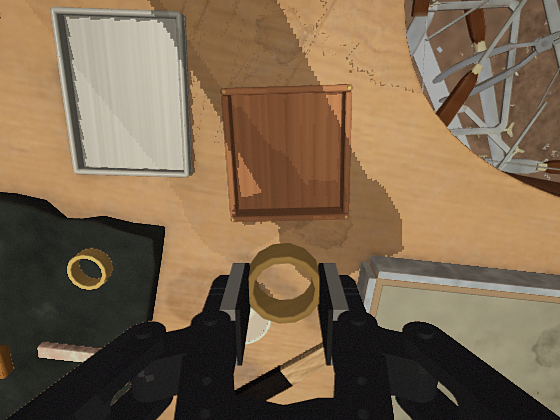

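Request:
jog_arm(
  moves=[
    {"pos":[1,3,0]},
    {"pos":[0,0,35]},
    {"pos":[0,0,35]},
    {"pos":[0,0,35]},
    {"pos":[0,0,25]},
    {"pos":[0,0,15]},
    {"pos":[0,0,6]},
    {"pos":[0,0,4]},
    {},
    {},
  ],
)

```text
clock: 7.93
eef_pos: [517.7, 290.5, 16.2]
orientation: [0.048, 0.999, 0.001, 0.001]
wrist_force: [-0.4, -1.0, -0.6]
gripper_width: 28.8
grip_force: 59.3
```

```bash
python3 -c "
from h import *
go(517,288,11,84.6)"
```

```text
now [517.7 290.5  16.2] toolY deg 84.5 d_tool [ 0.4 -2.6  5.2] clk 7.9333
turn -0.002 q7 1.08 then d_tool 0.4 -2.6 5.2
```

Request:
jog_arm(
  moves=[
    {"pos":[0,-2,2]},
    {"pos":[0,0,1.5]},
    {"pos":[0,0,1.5]},
    {},
    {},
  ],
)

```text
clock: 8.35
eef_pos: [517.2, 288.4, 11.6]
orientation: [0.048, 0.999, 0.0, 0.001]
wrist_force: [-1.0, -2.0, 8.0]
gripper_width: 28.8
grip_force: 60.2
```

Request:
jog_arm(
  moves=[
    {},
    {},
    {},
    {"pos":[0,0,-2]},
    {"pos":[0,0,-10]},
    {"pos":[0,0,-30]},
    {"pos":[0,0,-35]},
    {"pos":[0,0,-35]},
    {"pos":[0,0,-35]},
    {},
    {},
  ],
  jaw=44,
)

```text
clock: 9.27
eef_pos: [518.0, 289.2, 160.3]
orientation: [0.048, 0.999, 0.002, 0.002]
wrist_force: [-0.5, -0.8, -1.4]
gripper_width: 43.8
grip_force: 0.0
```

```bash
python3 look.py pics/w5.png wood_tray ring_1 bar_1 wax
```

```text
wood_tray 0.93 px (282, 149) xy 490 291 size 96 105 short dir deg 86.2 
ring_1 0.87 px (280, 189) xy 511 288 size 28 29 short dir deg 84.5 
ring_1 0.65 px (78, 272) xy 563 123 size 31 41 short dir deg 37.1 
bar_1 0.79 px (47, 355) xy 644 73 size 19 42 short dir deg 165.8
```

View pics/w5.png

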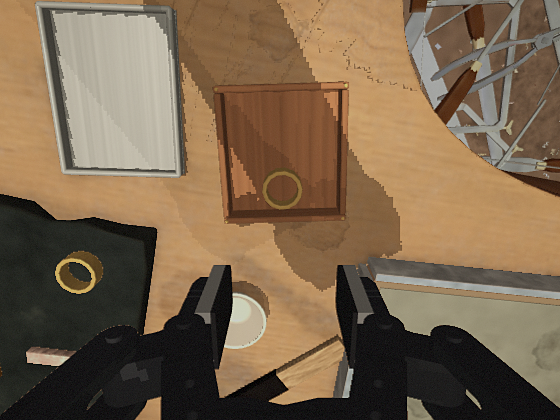

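Ring 1 lies flat in the wooden tray, at (282,189). Next is the second ring.

```bash
python3 -c "
from h import *
go(564,119,100,84.6)"
```

```text
now [515.7 287.8 155.7] toolY deg 84.5 d_tool [ -64.3 -163.3   55.8] clk 9.5167
turn -0.002 q7 1.03 then d_tool -64.0 -163.5 55.7
```

Request:
jog_arm(
  moves=[
    {"pos":[-3.5,-28,0]},
    {"pos":[-3.5,-28,0]},
    {"pos":[-3.5,-28,0]},
    {"pos":[-3.5,-28,0]},
    {"pos":[-3.5,-28,0]},
    {"pos":[-3.5,-28,0]},
    {},
    {},
    {},
  ],
  jaw=60,
)

```text
clock: 10.27
eef_pos: [521.1, 119.6, 156.4]
orientation: [0.048, 0.999, -0.0, -0.001]
wrist_force: [-0.1, 1.0, -0.2]
gripper_width: 60.2
grip_force: 0.0
```

```bash
python3 look.py pics/w6.png ring_1;  python3 -c "
from h import *
go(564,119,29,84.6)"
```

```text
ring_1 0.75 px (500, 166) xy 511 273 size 29 35 short dir deg 152.2 
ring_1 0.75 px (289, 253) xy 563 120 size 31 37 short dir deg 84.6 
ring_1 0.3 px (90, 263) xy 557 -33 size 14 59 short dir deg 21.7 
now [521.1 120.5 156.6] toolY deg 84.6 d_tool [-43.    2.5 127.6] clk 10.3667
turn 0.0 q7 1.32 then d_tool -42.9 2.5 127.6
```

Request:
jog_arm(
  moves=[
    {"pos":[-21,1,0]},
    {"pos":[-21,1,0]},
    {"pos":[0,0,35]},
    {"pos":[0,0,35]},
    {"pos":[0,0,30]},
    {"pos":[0,0,15]},
    {"pos":[0,0,8]},
    {"pos":[0,0,3]},
    {},
    {},
  ],
  jaw=60,
)

```text
clock: 11.2
eef_pos: [564.3, 117.7, 32.1]
orientation: [0.048, 0.999, 0.0, 0.001]
wrist_force: [0.4, -0.3, 0.2]
gripper_width: 60.0
grip_force: 0.0
```

Request:
jog_arm(
  moves=[
    {},
    {},
    {},
    {},
  ],
  jaw=0,
)

```text
clock: 11.53
eef_pos: [564.3, 117.4, 32.8]
orientation: [0.048, 0.999, 0.001, 0.001]
wrist_force: [-1.8, 0.0, 7.2]
gripper_width: 28.2
grip_force: 58.6
```

Request:
jog_arm(
  moves=[
    {"pos":[0,0,-10]},
    {"pos":[0,0,-25]},
    {"pos":[0,0,-35]},
    {"pos":[0,0,-35]},
    {},
    {},
  ],
)

```text
clock: 12.03
eef_pos: [565.1, 117.5, 139.3]
orientation: [0.048, 0.999, 0.001, 0.003]
wrist_force: [-0.1, 0.8, -1.1]
gripper_width: 28.2
grip_force: 59.2
```

```bash
python3 -c "
from h import *
go(470,291.5,12,84.6)"
```

```text
now [565.1 117.5 139.3] toolY deg 84.5 d_tool [112.  163.7 127.1] clk 12.0333
turn -0.002 q7 1.37 then d_tool 111.1 164.3 127.3
```

Request:
jog_arm(
  moves=[
    {"pos":[18.5,27.3,0]},
    {"pos":[18.5,27.3,0]},
    {"pos":[18.5,27.3,0]},
    {"pos":[18.5,27.3,0]},
    {"pos":[18.5,27.3,0]},
    {"pos":[18.5,27.3,0]},
    {},
    {"pos":[0,0,35]},
    {"pos":[0,0,35]},
    {"pos":[0,0,25]},
    {},
    {},
  ],
)

```text
clock: 13.03
eef_pos: [467.4, 289.6, 39.7]
orientation: [0.048, 0.999, -0.001, -0.002]
wrist_force: [0.1, 0.4, -0.9]
gripper_width: 28.6
grip_force: 59.4
```

```bash
python3 look.py pics/w7.png ring_1;python3 -c "
from h import *
go(470,291.5,12,84.6)"
```

```text
ring_1 0.96 px (274, 26) xy 368 296 size 15 27 short dir deg 174.5 EDGE
ring_1 0.59 px (283, 284) xy 469 289 size 30 39 short dir deg 84.7 
ring_1 0.56 px (291, 345) xy 501 289 size 28 29 short dir deg 95.2 
now [469.5 290.9  42.2] toolY deg 84.5 d_tool [-0.4  0.6 30.2] clk 13.1333
turn -0.002 q7 1.03 then d_tool -0.5 0.6 30.2
```

Request:
jog_arm(
  moves=[
    {"pos":[0,1,15]},
    {"pos":[0,0,9]},
    {"pos":[0,0,3]},
    {"pos":[0,0,1.5]},
    {},
    {},
  ],
)

```text
clock: 13.63
eef_pos: [469.1, 291.9, 13.2]
orientation: [0.048, 0.999, 0.0, 0.0]
wrist_force: [0.0, 0.2, -0.3]
gripper_width: 28.3
grip_force: 59.4
```

```bash
python3 -c "
from h import *
go(470,291.5,11.6)"
```

```text
now [469.1 291.9  13.2] toolY deg 84.5 d_tool [-0.9 -0.3  1.6] clk 13.6333
```

Request:
jog_arm(
  moves=[
    {"pos":[0,0,1.5]},
    {},
  ],
)

```text
clock: 13.8
eef_pos: [469.3, 292.0, 12.6]
orientation: [0.048, 0.999, 0.0, 0.0]
wrist_force: [-3.1, -1.5, 9.0]
gripper_width: 28.2
grip_force: 60.5
```

Request:
jog_arm(
  moves=[
    {},
    {},
    {},
    {"pos":[0,0,-2]},
    {"pos":[0,0,-10]},
    {"pos":[0,0,-30]},
    {"pos":[0,0,-35]},
    {"pos":[0,0,-35]},
    {"pos":[0,0,-35]},
    {},
    {},
  ],
  jaw=44,
)

```text
clock: 14.72
eef_pos: [470.0, 292.7, 161.1]
orientation: [0.048, 0.999, 0.002, 0.002]
wrist_force: [0.4, 0.3, 0.1]
gripper_width: 44.0
grip_force: 0.0
```

```bash
python3 look.py pics/w8.png ring_1 steel_tray; python3 -c "
from h import *
go(647,79,150)"
```

```text
ring_1 0.84 px (283, 243) xy 506 289 size 28 33 short dir deg 84.5 
ring_1 0.69 px (281, 189) xy 463 292 size 28 30 short dir deg 84.5 
ring_1 0.66 px (41, 14) xy 335 151 size 17 34 short dir deg 174.6 EDGE
ring_1 0.64 px (272, 31) xy 360 297 size 27 28 short dir deg 174.6 
steel_tray 0.71 px (124, 153) xy 435 173 size 97 123 short dir deg 82.8 
now [467.8 291.3 157.2] toolY deg 84.5 d_tool [-198.6 -194.2    7.2] clk 14.8667
```

View pics/w8.png

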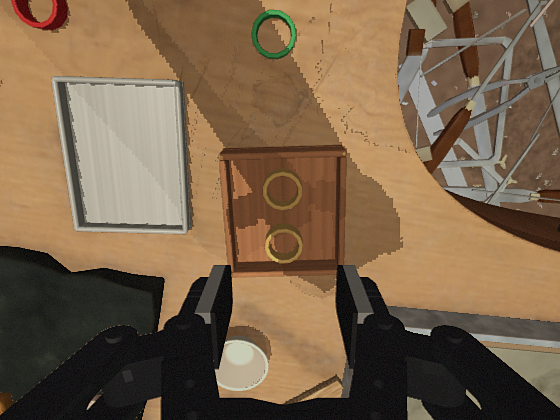

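Both rings are flat and separate, at (283,190) and (283,244). Now I go to the bar at (647,79).

Request:
jog_arm(
  moves=[
    {"pos":[-28,-28,0]},
    {"pos":[-28,-28,0]},
    {"pos":[-28,-28,0]},
    {"pos":[-28,-28,0]},
    {"pos":[-28,-28,0]},
    {"pos":[-28,-28,0]},
    {"pos":[-28,-28,0]},
    {},
  ],
  jaw=40,
)

```text
clock: 15.53
eef_pos: [648.4, 67.4, 156.6]
orientation: [0.053, 0.999, -0.003, 0.001]
wrist_force: [-0.0, -1.0, -0.2]
gripper_width: 39.8
grip_force: 0.0
```

Request:
jog_arm(
  moves=[
    {"spin":0.12},
    {"spin":0.12},
    {"spin":0.12},
    {"spin":0.12},
    {"spin":0.12},
    {"spin":0.12},
    {"spin":0.12},
    {"spin":0.12},
    {"spin":0.12},
    {"spin":0.12},
    {"spin":0.12},
    {"spin":0.12},
    {"spin":0.12},
    {"spin":0.12},
    {"spin":0.04},
    {},
    {},
  ],
)

```text
clock: 16.95
eef_pos: [644.2, 78.0, 156.7]
orientation: [0.788, 0.616, -0.001, -0.0]
wrist_force: [-0.3, -0.3, 0.1]
gripper_width: 39.6
grip_force: 0.0
```

```bash
python3 look.py pics/w9.png bar_1 wax; python3 -c "
from h import *
go(647,79,60,165.8)"
```

```text
bar_1 0.58 px (236, 357) xy 569 -51 size 14 25 short dir deg 22.2 
bar_1 0.56 px (288, 192) xy 648 79 size 11 54 short dir deg 166.0 
wax 0.96 px (311, 283) xy 648 5 size 29 44 short dir deg 172.7 
now [644.7  77.8 157.6] toolY deg -14.0 d_tool [ 1.8  2.  97.6] clk 17.1
turn 0.004 q7 -0.02 then d_tool 1.7 1.9 97.6
```

Request:
jog_arm(
  moves=[
    {"pos":[2,2,0]},
    {"pos":[0,0,35]},
    {"pos":[0,0,35]},
    {"pos":[0,0,30]},
    {"pos":[0,0,15]},
    {"pos":[0,0,8]},
    {"pos":[0,0,3]},
    {},
    {},
    {},
  ],
  jaw=30,
)

```text
clock: 17.93
eef_pos: [648.7, 79.4, 33.9]
orientation: [0.788, 0.615, 0.001, 0.001]
wrist_force: [-0.6, 0.1, -0.4]
gripper_width: 30.2
grip_force: 0.0
```

```bash
python3 -c "
from h import *
go(648,79,29,165.8)"
```

```text
now [648.7  79.4  33.9] toolY deg -14.0 d_tool [-0.6 -0.6  4.9] clk 17.9333
turn 0.003 q7 0.07 then d_tool -0.6 -0.6 4.9
```

Request:
jog_arm(
  moves=[
    {"pos":[0,0,2.5]},
    {"pos":[0,0,2]},
    {},
    {},
  ],
)

```text
clock: 18.27
eef_pos: [647.4, 79.4, 27.7]
orientation: [0.788, 0.615, 0.0, -0.0]
wrist_force: [-0.3, -0.3, -0.2]
gripper_width: 29.9
grip_force: 0.0
```

Request:
jog_arm(
  moves=[
    {},
    {},
    {},
  ],
  jaw=0,
)

```text
clock: 18.52
eef_pos: [647.7, 79.2, 27.9]
orientation: [0.788, 0.615, 0.0, 0.0]
wrist_force: [-0.4, 0.4, 1.7]
gripper_width: 9.6
grip_force: 58.9
```

Request:
jog_arm(
  moves=[
    {"pos":[0,0,-10]},
    {"pos":[0,0,-25]},
    {"pos":[0,0,-35]},
    {"pos":[0,0,-30]},
    {"spin":-0.065},
    {"spin":-0.06},
    {},
    {},
  ],
)

```text
clock: 19.18
eef_pos: [647.3, 79.4, 128.0]
orientation: [0.749, 0.663, 0.0, -0.0]
wrist_force: [-0.5, -0.5, -1.1]
gripper_width: 9.6
grip_force: 58.7
```

```bash
python3 -c "
from h import *
go(416,174,5.5,173.3)"
```

```text
now [647.3  79.4 128. ] toolY deg -7.0 d_tool [  65.8 -241.1  122.5] clk 19.1833
turn -0.005 q7 0.1 then d_tool 67.0 -240.8 122.5
```

Request:
jog_arm(
  moves=[
    {"pos":[7.4,-26.8,0]},
    {"pos":[7.4,-26.8,0]},
    {"pos":[7.4,-26.8,0]},
    {"pos":[7.4,-26.8,0]},
    {"pos":[7.4,-26.8,0]},
    {"pos":[7.4,-26.8,0]},
    {"pos":[7.4,-26.8,0]},
    {"pos":[7.4,-26.8,0]},
    {"pos":[7.4,-26.8,0]},
    {"pos":[0,0,30]},
    {"pos":[0,0,30]},
    {"pos":[0,0,30]},
    {},
    {},
  ],
)

```text
clock: 20.35
eef_pos: [415.2, 173.2, 36.9]
orientation: [0.749, 0.663, -0.002, 0.0]
wrist_force: [0.3, -0.4, -0.2]
gripper_width: 9.7
grip_force: 58.8
```

```bash
python3 look.py pics/w10.png steel_tray bar_1;python3 -c "
from h import *
go(416,174,5.5,173.3)"
```

```text
steel_tray 0.83 px (333, 229) xy 435 173 size 95 121 short dir deg 82.4 
bar_1 0.7 px (283, 278) xy 415 169 size 12 60 short dir deg 173.2 
bar_1 0.52 px (429, 45) xy 480 258 size 32 94 short dir deg 83.0 EDGE
now [417.2 174.4  39. ] toolY deg -7.0 d_tool [-0.6 -1.2 33.5] clk 20.5
turn -0.004 q7 -0.04 then d_tool -0.6 -1.2 33.5
```

View pics/w10.png

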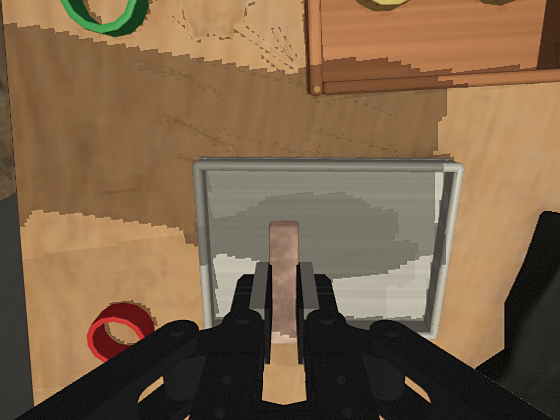

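The bar is held at (284,280), aligned over the steel tray.

Request:
jog_arm(
  moves=[
    {"pos":[0,-1,15]},
    {"pos":[0,0,10]},
    {"pos":[0,0,4]},
    {"pos":[0,0,2]},
    {"pos":[0,0,1]},
    {},
    {},
  ],
)

```text
clock: 21.08
eef_pos: [415.3, 174.5, 5.9]
orientation: [0.748, 0.663, 0.0, 0.0]
wrist_force: [0.4, -0.5, -0.7]
gripper_width: 9.8
grip_force: 58.8
```

Request:
jog_arm(
  moves=[
    {"pos":[0,0,0.5]},
    {},
    {},
  ],
)

```text
clock: 21.33
eef_pos: [415.3, 174.6, 5.6]
orientation: [0.748, 0.663, 0.0, -0.0]
wrist_force: [-1.3, -0.8, 5.3]
gripper_width: 9.5
grip_force: 59.5
```

Contact is made; release, lift and head for the second bar.

Request:
jog_arm(
  moves=[
    {},
    {},
    {"pos":[0,0,-2]},
    {"pos":[0,0,-10]},
    {"pos":[0,0,-30]},
    {"pos":[0,0,-35]},
    {"pos":[0,0,-35]},
    {},
    {},
  ],
  jaw=22,
)

```text
clock: 22.08
eef_pos: [415.9, 175.5, 119.2]
orientation: [0.748, 0.664, 0.002, -0.0]
wrist_force: [-0.4, 0.1, -0.1]
gripper_width: 22.0
grip_force: 0.0
```

```bash
python3 look.py pics/w11.png bar_1;python3 -c "
from h import *
go(561,-38.5,100,21.3)"
```

```text
now [414.3 174.6 117.1] toolY deg -6.9 d_tool [-194.1  171.    16.9] clk 22.1833
turn -0.491 q7 -0.19 then d_tool -251.9 59.2 17.1
```

Request:
jog_arm(
  moves=[
    {"pos":[-21.5,19,0]},
    {"pos":[-21.5,19,0]},
    {"pos":[-21.5,19,0]},
    {"pos":[-21.5,19,0]},
    {"pos":[-21.5,19,0]},
    {"pos":[-21.5,19,0]},
    {"pos":[-21.5,19,0]},
    {"pos":[-21.5,19,0]},
    {"pos":[-21.5,19,0]},
    {"spin":-0.12},
    {"spin":-0.12},
    {"spin":-0.12},
    {"spin":-0.12},
    {},
    {},
    {},
  ],
  jaw=32,
)

```text
clock: 23.52
eef_pos: [560.9, -38.4, 116.2]
orientation: [0.571, 0.821, -0.001, -0.001]
wrist_force: [-0.6, -0.9, -0.3]
gripper_width: 31.9
grip_force: 0.0
```

```bash
python3 look.py pics/w12.png bar_1 wax;python3 -c "
from h import *
go(561,-38.5,29,21.3)"
```

```text
bar_1 0.59 px (284, 213) xy 561 -38 size 12 56 short dir deg 21.7 
wax 0.83 px (435, 204) xy 644 3 size 34 40 short dir deg 172.4 
now [561.4 -38.1 116.8] toolY deg 20.5 d_tool [-0.3 -0.4 87.8] clk 23.6667
turn -0.013 q7 0.72 then d_tool -0.3 -0.5 87.8
```

View pics/w12.png

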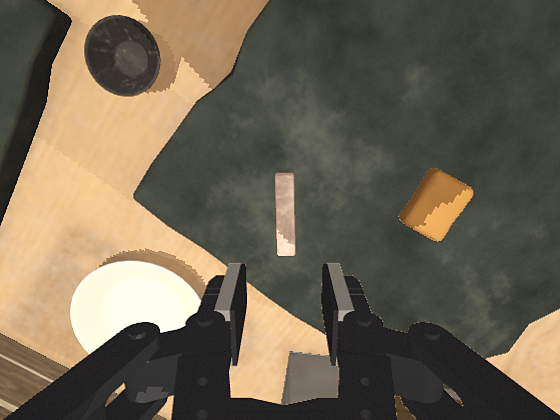

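View pics/w11.png

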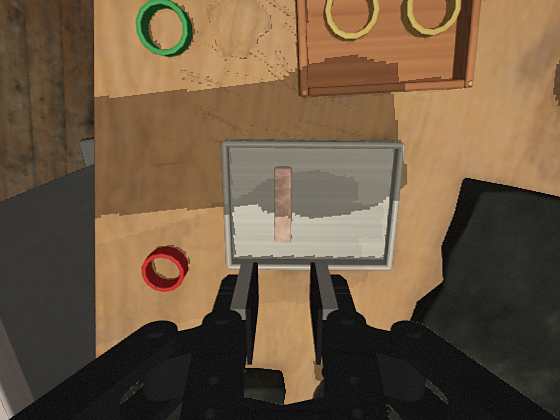

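Bar 1 is flat in the tray, and the open fingers straddle bar 2 at (285,213).

Request:
jog_arm(
  moves=[
    {"pos":[0,0,35]},
    {"pos":[0,0,30]},
    {"pos":[0,0,15]},
    {"pos":[0,0,6]},
    {"pos":[0,0,2.5]},
    {},
    {},
  ],
  jaw=32,
)

```text
clock: 24.25
eef_pos: [562.4, -38.3, 29.6]
orientation: [0.569, 0.822, 0.0, 0.001]
wrist_force: [0.1, -0.4, -0.6]
gripper_width: 32.1
grip_force: 0.0
```

Request:
jog_arm(
  moves=[
    {"pos":[0,0,0.3]},
    {},
    {},
  ],
)

```text
clock: 24.5
eef_pos: [562.1, -38.0, 29.1]
orientation: [0.569, 0.822, 0.001, 0.001]
wrist_force: [-0.4, 0.6, -1.1]
gripper_width: 31.8
grip_force: 0.0
```

Request:
jog_arm(
  moves=[
    {"pos":[0,0,1]},
    {},
    {},
    {},
  ],
  jaw=0,
)

```text
clock: 24.83
eef_pos: [561.8, -38.1, 27.7]
orientation: [0.569, 0.822, 0.0, 0.0]
wrist_force: [-1.1, 0.0, 4.6]
gripper_width: 9.8
grip_force: 59.5
```

Request:
jog_arm(
  moves=[
    {"pos":[0,0,-10]},
    {"pos":[0,0,-25]},
    {"pos":[0,0,-35]},
    {"pos":[0,0,-30]},
    {"spin":0.12},
    {"spin":0.12},
    {"spin":0.12},
    {"spin":0.12},
    {},
    {},
  ],
)

```text
clock: 25.67
eef_pos: [561.4, -38.0, 127.4]
orientation: [0.747, 0.665, -0.0, 0.0]
wrist_force: [0.4, 0.1, -2.1]
gripper_width: 9.2
grip_force: 58.8
```

```bash
python3 -c "
from h import *
go(456,169.5,5.5,173.3)"
```

```text
now [561.4 -38.  127.4] toolY deg -6.7 d_tool [ 193.9 -128.9  121.9] clk 25.6667
turn 0.0 q7 0.32 then d_tool 193.8 -128.9 121.9
```

Request:
jog_arm(
  moves=[
    {"pos":[24.2,-16.1,0]},
    {"pos":[24.2,-16.1,0]},
    {"pos":[24.2,-16.1,0]},
    {"pos":[24.2,-16.1,0]},
    {"pos":[24.2,-16.1,0]},
    {"pos":[24.2,-16.1,0]},
    {"pos":[24.2,-16.1,0]},
    {"pos":[24.2,-16.1,0]},
    {},
    {"pos":[0,0,30]},
    {"pos":[0,0,30]},
    {"pos":[0,0,30]},
    {},
    {},
    {},
  ],
)

```text
clock: 26.92
eef_pos: [458.0, 169.1, 38.5]
orientation: [0.748, 0.663, 0.001, 0.0]
wrist_force: [-0.6, -0.2, -0.5]
gripper_width: 9.8
grip_force: 58.8
```

```bash
python3 look.py pics/w13.png bar_1;python3 -c "
from h import *
go(456,169.5,5.5,173.3)"
```

```text
bar_1 0.7 px (283, 279) xy 457 163 size 13 62 short dir deg 172.4 
bar_1 0.67 px (197, 247) xy 423 185 size 12 49 short dir deg 172.6 
now [458.3 169.8  39. ] toolY deg -6.9 d_tool [-0.6 -2.3 33.5] clk 27.0167
turn -0.003 q7 0.01 then d_tool -0.5 -2.2 33.5
```

Request:
jog_arm(
  moves=[
    {"pos":[0,-1,15]},
    {"pos":[0,0,10]},
    {"pos":[0,0,4]},
    {"pos":[0,0,2]},
    {"pos":[0,0,1.5]},
    {},
    {},
    {"pos":[0,0,0.3]},
    {},
    {},
  ],
)

```text
clock: 27.85
eef_pos: [456.0, 169.7, 5.5]
orientation: [0.748, 0.663, 0.0, -0.0]
wrist_force: [-2.6, -0.6, 7.1]
gripper_width: 9.7
grip_force: 60.0
```

Request:
jog_arm(
  moves=[
    {},
    {},
    {"pos":[0,0,-2]},
    {"pos":[0,0,-10]},
    {"pos":[0,0,-30]},
    {"pos":[0,0,-35]},
    {"pos":[0,0,-35]},
    {},
    {},
  ],
  jaw=22,
)

```text
clock: 28.6
eef_pos: [457.1, 170.5, 118.8]
orientation: [0.748, 0.664, 0.002, 0.0]
wrist_force: [-0.1, -0.1, 0.0]
gripper_width: 21.6
grip_force: 0.0
```

```bash
python3 look.py pics/w14.png bar_1;python3 -c "
from h import *
go(646,4,120,172.5)"
```

```text
bar_1 0.93 px (281, 204) xy 457 177 size 11 50 short dir deg 173.5 
bar_1 0.85 px (223, 204) xy 421 181 size 12 50 short dir deg 173.1 
now [455.3 169.8 116.5] toolY deg -6.9 d_tool [-141.9  209.1   -3.7] clk 28.7
turn 0.011 q7 -0.12 then d_tool -139.5 210.7 -3.5
```

View pics/w14.png

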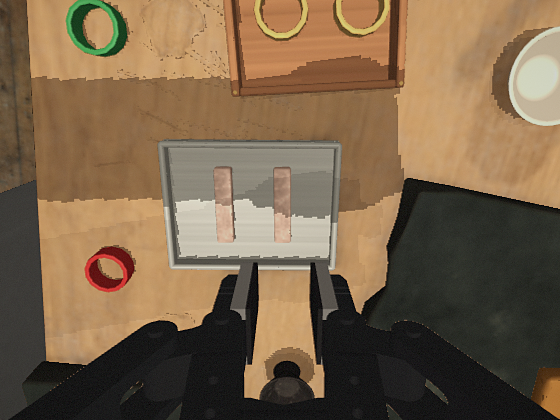

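Both bars lie flat and apart at (223,204) and (281,204). The wax is next.

Request:
jog_arm(
  moves=[
    {"pos":[-17.7,26.1,0]},
    {"pos":[-17.7,26.1,0]},
    {"pos":[-17.7,26.1,0]},
    {"pos":[-17.7,26.1,0]},
    {"pos":[-17.7,26.1,0]},
    {"pos":[-17.7,26.1,0]},
    {"pos":[-17.7,26.1,0]},
    {"pos":[-17.7,26.1,0]},
    {"spin":0.011},
    {},
    {},
    {},
  ],
  jaw=54,
)

```text
clock: 29.7
eef_pos: [644.9, 5.3, 115.3]
orientation: [0.751, 0.66, -0.001, -0.001]
wrist_force: [-0.4, 0.6, 0.3]
gripper_width: 54.1
grip_force: 0.0
```

```bash
python3 look.py pics/w15.png wax;python3 -c "
from h import *
go(646,4,31,172.5)"
```

```text
wax 0.63 px (289, 219) xy 648 4 size 30 41 short dir deg 172.4 
now [645.4   5.5 116.1] toolY deg -7.4 d_tool [-1.5  1.  85.1] clk 29.8
turn 0.002 q7 0.24 then d_tool -1.5 0.8 85.1
```

Request:
jog_arm(
  moves=[
    {"pos":[-1.5,2,0]},
    {"pos":[0,0,30]},
    {"pos":[0,0,30]},
    {"pos":[0,0,15]},
    {"pos":[0,0,7]},
    {"pos":[0,0,2]},
    {},
    {},
  ],
  jaw=54,
)

```text
clock: 30.47
eef_pos: [649.1, 2.1, 33.9]
orientation: [0.752, 0.659, 0.001, 0.001]
wrist_force: [0.8, -0.8, -0.5]
gripper_width: 54.0
grip_force: 0.0
```

Request:
jog_arm(
  moves=[
    {},
    {},
    {},
    {},
  ],
  jaw=0,
)

```text
clock: 30.8
eef_pos: [649.0, 2.3, 34.1]
orientation: [0.752, 0.659, 0.001, 0.001]
wrist_force: [-0.8, 0.5, 6.2]
gripper_width: 27.7
grip_force: 59.7
```

Request:
jog_arm(
  moves=[
    {"pos":[0,0,-10]},
    {"pos":[0,0,-25]},
    {"pos":[0,0,-35]},
    {"pos":[0,0,-30]},
    {},
    {},
  ],
)

```text
clock: 31.3
eef_pos: [649.3, 2.3, 135.1]
orientation: [0.752, 0.659, 0.002, 0.001]
wrist_force: [-0.7, 0.3, -1.6]
gripper_width: 28.0
grip_force: 59.2
```

```bash
python3 -c "
from h import *
go(490,-162,11,172.5)"
```

```text
now [649.3   2.3 135.1] toolY deg -7.5 d_tool [-183.9 -137.   123.3] clk 31.3
turn -0.0 q7 0.23 then d_tool -183.7 -136.5 124.1
```

Request:
jog_arm(
  moves=[
    {"pos":[-3.5,-26.3,0]},
    {"pos":[-3.5,-26.3,0]},
    {"pos":[-3.5,-26.3,0]},
    {"pos":[-3.5,-26.3,0]},
    {"pos":[-3.5,-26.3,0]},
    {"pos":[-3.5,-26.3,0]},
    {"pos":[-23.2,3,0]},
    {"pos":[-23.2,3,0]},
    {"pos":[-23.2,3,0]},
    {"pos":[-23.2,3,0]},
    {"pos":[-23.2,3,0]},
    {},
    {},
    {},
  ],
)

```text
clock: 32.47
eef_pos: [487.9, -114.2, 131.8]
orientation: [0.752, 0.659, -0.0, -0.001]
wrist_force: [0.9, 0.3, -0.6]
gripper_width: 28.0
grip_force: 59.3
```

```bash
python3 look.py pics/w16.png dish;python3 -c "
from h import *
go(490,-162,13.5,172.5)"
```

```text
dish 0.68 px (301, 230) xy 494 -144 size 63 103 short dir deg 76.5 
now [ 488.3 -113.5  132. ] toolY deg -7.4 d_tool [-47.9   8.1 118.5] clk 32.5667
turn 0.002 q7 0.45 then d_tool -47.8 8.0 118.5
```

View pics/w16.png

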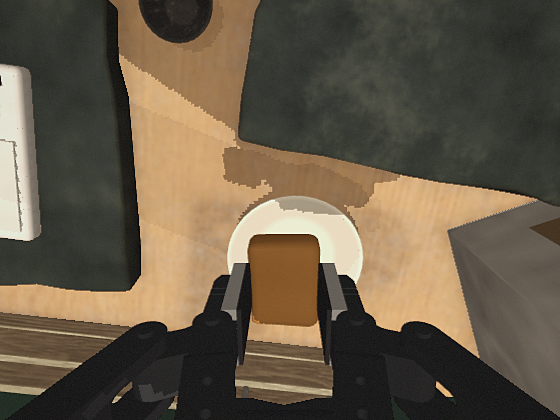

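```bash
python3 -c "
from h import *
c=cam('wrist');P=plane(c,[(228,257),(363,257),(297,196)],17);print(P.round(),((P[0]+P[1])/2).round())
Q=P[2,:2]-51.5*np.array([.13,.991]);print(Q)"
```

```text
[[ 441. -153.   17.]
 [ 542. -166.   17.]
 [ 498. -111.   17.]] [ 492. -159.   17.]
[ 491.75371885 -162.44205581]
```

Request:
jog_arm(
  moves=[
    {"pos":[-24,4,0]},
    {"pos":[-24,4,0]},
    {"pos":[0,0,25]},
    {"pos":[0,0,25]},
    {"pos":[0,0,25]},
    {"pos":[0,0,20]},
    {},
    {},
    {},
  ],
)

```text
clock: 33.32
eef_pos: [490.9, -163.3, 38.3]
orientation: [0.752, 0.66, 0.0, 0.0]
wrist_force: [0.3, -0.8, -0.0]
gripper_width: 27.3
grip_force: 59.3
```

```bash
python3 look.py pics/w17.png dish wax;python3 -c "
from h import *
go(490,-162,13.5,172.5)"
```

```text
dish 0.94 px (279, 225) xy 491 -151 size 80 103 short dir deg 84.1 
wax 0.82 px (283, 278) xy 491 -163 size 30 43 short dir deg 172.5 
now [ 491.2 -163.4   38.8] toolY deg -7.5 d_tool [ 1.3 -1.5 25.3] clk 33.4667
turn 0.0 q7 0.68 then d_tool 1.3 -1.4 25.3
```

Request:
jog_arm(
  moves=[
    {"pos":[1,0,12]},
    {"pos":[0,0,6]},
    {"pos":[0,0,4]},
    {"pos":[0,0,2]},
    {},
    {},
  ],
)

```text
clock: 33.97
eef_pos: [489.9, -162.1, 14.1]
orientation: [0.752, 0.659, 0.001, -0.001]
wrist_force: [-4.3, 3.3, 15.0]
gripper_width: 28.0
grip_force: 61.0
```

Request:
jog_arm(
  moves=[
    {"pos":[0,0,1]},
    {"pos":[0,0,0.7]},
    {},
    {},
  ],
)

```text
clock: 34.3
eef_pos: [490.0, -162.1, 14.0]
orientation: [0.752, 0.659, 0.001, -0.002]
wrist_force: [-8.7, 4.4, 33.8]
gripper_width: 27.9
grip_force: 63.1
```

In contact; back off slightly, release and retreat upward.

Request:
jog_arm(
  moves=[
    {"pos":[0,0,-1.5]},
    {},
  ],
)

```text
clock: 34.47
eef_pos: [490.5, -162.5, 14.1]
orientation: [0.752, 0.659, 0.001, -0.0]
wrist_force: [-3.7, 1.8, 15.0]
gripper_width: 27.7
grip_force: 61.0
```

Request:
jog_arm(
  moves=[
    {},
    {},
    {},
    {"pos":[0,0,-3]},
    {"pos":[0,0,-10]},
    {"pos":[0,0,-30]},
    {"pos":[0,0,-35]},
    {"pos":[0,0,-35]},
    {"pos":[8,0,-30]},
    {},
    {},
  ],
  jaw=38,
)

```text
clock: 35.38
eef_pos: [492.6, -154.2, 158.4]
orientation: [0.752, 0.66, 0.002, 0.001]
wrist_force: [-1.2, -0.0, -1.0]
gripper_width: 38.2
grip_force: 0.0
```

```bash
python3 look.py pics/w18.png dish wax
python3 -c "
from h import *
cv2.imwrite('pics/s18.png',robot.camera('scene')[100:400,130:530,::-1].repeat(2,0).repeat(2,1))
for n in ['bar_1','ring_1','wax','black_cup','flux_bowl']: print(n,[(d['at'].round() if hasattr(d['at'],'round') else d['at'],round(d['confidence'],2)) for d in robot.spot_point('scene',n)])"
```

```text
dish 0.87 px (279, 197) xy 490 -162 size 102 103 short dir deg 38.4 
wax 0.79 px (281, 200) xy 492 -156 size 27 38 short dir deg 173.4 
bar_1 [([414.5, 174.3, 2.8], 0.69), ([459.8, 168.6, 4.8], 0.49)]
ring_1 [([326.6, 131.2, -2.8], 0.65), ([469.0, 294.5, 7.2], 0.56), ([516.7, 289.7, 5.7], 0.47), ([356.1, 296.5, -4.1], 0.44)]
wax [([491.1, -162.6, 4.9], 0.55)]
black_cup [([440.8, 21.5, 0.4], 0.73), ([494.2, -161.1, 0.7], 0.62)]
flux_bowl [([627.8, 233.3, -0.4], 0.89)]
```

View pics/w18.png

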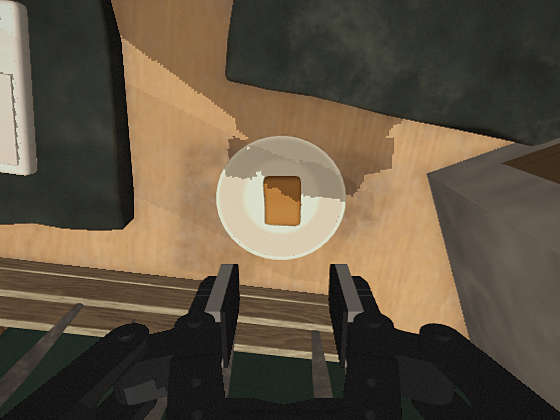

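View pics/s18.png

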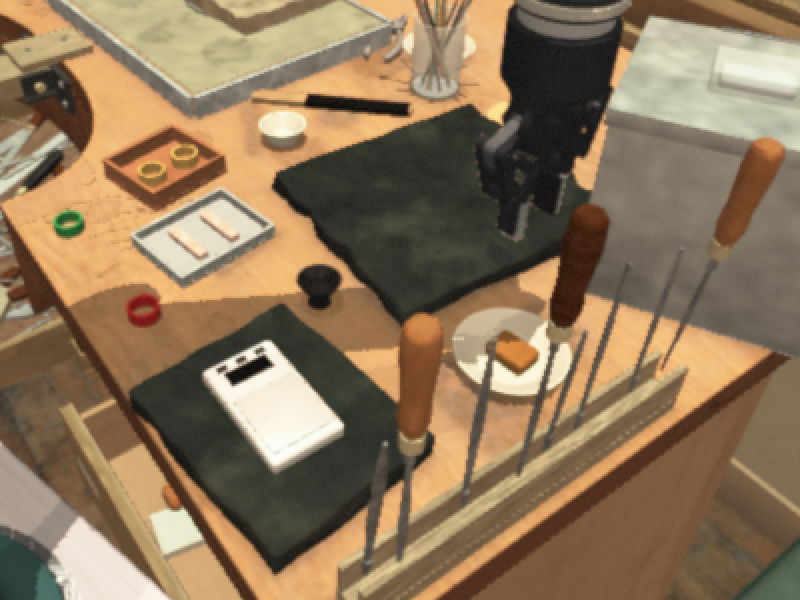

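The wax lies flat in the middle of the dish at (283,200). The bars and rings are flat in their trays, the cup and bowl have not moved, and the gripper is clear.

```bash
python3 -c "
from rig import robot
print(robot.close_job())"
```

```text
the job is handed in; nothing more can be done
None
```

I sorted all five pieces and handed the job in at about 36 s of the 115 s: both copper bars are in the steel tray, both brass rings in the wooden tray and the beeswax in the dish; the last pictures showed every piece flat and apart and the cup and bowl where they stood, but the hand-in returned no verdict.

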